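# Lock the lid of the filter box in the polishing bay

### The job

Take the fork key out of its holder, set it over the bar of the screw on the rectangular filter box and turn that screw clockwise (seen from above) a quarter turn to its stop, so that the lid is locked. Then stand the key upright in its holder again. Leave the screw of the round filter drum as it is.

Things in the scene. Friction and masses are not known exactly. Their poses are not given: they have to be found in the camera images.
- key: Loose fork key, 0.16 kg, 130 mm tall, standing in the holder. Origin: centre of its underside; z up, x along the prongs. Foot 44 (x) by 30 mm (y): two steel prongs 44 mm long, 7 thick, with a gap between them 16 mm wide in y, 24 deep, open at both ends and below; then a block and a 14 mm shaft. Black handle at z = 75 to 130 mm, 44 (x) by 22 mm (y): grip its 22 mm (along y) near z = 105.
- holder: Open-topped dark steel tray, fixed, 80 mm (x) by 66 mm (y), 40 mm high, walls and floor 5 mm, so 70 by 56 mm inside; the key stands in it. Origin: centre of its underside on the bench. Its place and yaw vary.
- filter_box: Fixed rectangular grey filter box with an aluminium lid, 128 mm (x) by 188 mm (y), top 60 mm above the bench, its screw in the middle of the lid. Origin: centre of its underside. The lid's long side runs along y.
- box_screw_seat (a point): Screw on the filter box: centre of the flat top of its dark steel disc head (56 mm diameter, 66 mm above the bench). A bright bar 46 mm long, 6 wide, 18 high, round-topped, stands across the disc; x of this point runs along the bar and turns with it, z up. With the key's gap over the bar the prongs go down to the disc; the key then has about 13 degrees of free play either way.
- box_screw (a joint): Turn of that screw in rad, growing clockwise seen from above. 0: bar along the long side of the lid (open); starts between 0 and 0.35; hard stop at 1.66 (bar across the lid: locked). It turns stiffly (about 0.08 N m) and stays where it is left; it does not rise or sink.
- drum_screw (a joint): Turn of the identical screw in the middle of the lid of the round filter drum (150 mm diameter, 60 mm high), in the same sense; starts between 0 and 0.35 and is to be left as it is.
There are look-alikes about, which are no part of the job. What is shaped like the filter_box but blue, green or yellow is not meant.

How it is judged:
By the outcome, as a careful person would: the job done as asked, in the order asked, and still so for the second after the job is handed in, with the robot touching nothing.
It also fails if it takes over 51 s, if anything falls off the work surface, if the arm or the gripper's body presses on something with over 40 N, if the wrist force passes 120 N, or if a joint passes its speed limit or range.

### The arm

A 6-joint arm with a two-finger parallel gripper is mounted at the origin on the work surface. World frame = base frame: x ahead of the robot, y to its left, z up, the work surface at z = 0. Lengths are in mm, angles in rad, forces in N, time in s.
With the tool pointing down it reaches from about 300 to 775 mm from the base axis. Payload 14.6 kg.
Tool frame: the origin (TCP) lies on the front face of the gripper's body, between the roots of the fingers; the fingertips stand 97 mm ahead of it and the grasp point (between the pads) lies 78 mm ahead of it; z points along the fingers, y is the direction in which the jaws open and shut (so a half turn about z gives the same grasp; the last joint's range is limited). The gripper opens to 94 mm and grips with 3 to 60 N. Pads are 16 mm wide; open, the fingers measure 119 mm over their backs; the gripper's body (75 mm by 177 mm) begins 78 mm behind the grasp point.
Start: joints at [-1.397, 0.3, 1.521, -0, 1.321, -0.067], TCP at [131.157, -534.123, 302.646] pointing down, gripper open.
Joint ranges: [-3.03, 3.03], [-0.79, 2.21], [0.23, 2.52], [-1.04, 4.18], [0, 3.07], [-2.55, 2.55]. Speed limits (rad/s): [2.22, 2.22, 2.57, 3.14, 3.14, 3.14].

### API

Orientations are given as [roll, pitch, yaw] about the fixed x, y, z axes, in that order (R = Rz(yaw) Ry(pitch) Rx(roll)).
In Python, from cell import manip, eyes, finder gives the robot as it stands.
- The arm moves only by the tool drive_tool, never from a script. Its argument "rows" is a list of rows, each an object with "offset": the shift along the tool's x, y, z in mm, a list of three; "spin": the turn about the tool's z in degrees; "jaw": the finger opening in mm, from 0 to 94. In form: [{"offset": [dx, dy, dz], "spin": spin, "jaw": jaw}, ...]. A call has 1 to 20 rows; each row shifts and turns the commanded pose from where the row before left it, along the tool's axes as they then stand; what a row does not reach is not made up. A row lasts 1/10 s, in which the tool goes at most 50 mm and 8.59 degrees, less where a joint would pass 70% of its speed; a pose out of reach is approached as far as the arm can. A call is refused whole if a number of a shift passes 50 or a number of a turn 8.59, either way. A call with a gripper value outside its range is refused whole. The fingers move at their own pace and stop on an object; "force" is the grip in N (left out, the last holds). Time passes only in rows, so rows that do not move let the fingers close. It gives the time, the measured TCP pose, the force and the opening at its end, in the units of the state.
- manip.read_state(): the state, without advancing time (a new reading comes with each control period).
- eyes.camera(name): name is "scene" or "top" or "wrist"; returns a dict with "color" (480x640x3 uint8, blue, green, red), "depth" (480x640 float32, mm along the optical axis (not along the pixel's ray), 0 where there is no reading), "vfov" (degrees; the focal length in pixels is half the picture's height over the tangent of half this angle, whatever the lens; pixels are square), "cx", "cy" (the principal point, pixels), "rvec" (rotation vector, rad) and "tvec" (3), from world to camera coordinates, as OpenCV has them. Camera axes: x right, y down, z forward; pixel columns grow to the right and rows downward; lengths in mm; the calibration is good to about 2 mm. The wrist camera is an equidistant fisheye: a pixel r from the principal point sees the ray r / f radians off the axis. A picture is of the moment at which its call begins.
- manip.sign_off(): hands the job in, once; it reports no verdict.
Trained networks look in the newest picture that a camera, given by its name, has taken for a name from the list of things; names that differ only in an ending like _2 or _b are one class to them, and where a whole thing is asked for, a point or a joint stands for the part that bears it (a point fixed in the world has none). Each returns a list of dicts, best first, with "p" (0 to 1); they miss things now and then, are a little off and sometimes report something else, mostly with a low value. They report only what shows in the picture. A call takes as long as a camera call. They do not tell look-alikes from the thing itself.
- finder.find_in(camera, target): "uv" ([column, row] in pixels, amid what is visible of it).
The state is a dict: "clock": time; "joints": joint angles; "qd": joint speeds; "effort": joint torques, N m; "eef_pos": TCP position; "eef_rot": TCP orientation; "wrist_force": force on the tool from outside, world axes, zero at the start; "moment": the same for the moment, N m; "finger_gap": finger opening in mm.
Only numpy, scipy, OpenCV 4.12 (cv2) and the standard library are available. Lean on these libraries where they do the work, as an engineer would, in place of code of your own. Each camera call takes 0.05 s, during which the arm holds its last target. There are 200 camera calls.

## Working session

There is one attempt and no reset: what is moved stays moved. The work goes in short steps, Python scripts to look and compute and a tool call to move; the robot and the scene stay as the last step left them, time stands still between calls to the robot, and variables do not carry over. Pictures are saved under pics/ and viewed, about 8 in all and at most 12, crops included, and the job is handed in when it is done.

Besides the shell and the picture viewer there is one more tool, called after ">>>" as a command line: name --argument value ..., lists and objects as JSON in quotes. drive_tool: Moves the arm, as the interface text tells. Its arguments: {"type":"object","properties":{"rows":{"type":"array","items":{"type":"object","properties":{"offset":{"type":"array","items":{"type":"number"}},"spin":{"type":"number"},"jaw":{"type":"number"}}}},"force":{"type":"number"}},"required":["rows"]}

```bash
ls; mkdir -p pics
python3 - <<'E'
from cell import manip, eyes, finder
import cv2,numpy as np,pickle
s=manip.read_state(); print(s)
ims=[]
for n in("scene","top"):
    c=eyes.camera(n); pickle.dump(c,open(n+'.pkl','wb')); cv2.imwrite('pics/%s0.png'%n,c['color'])
    print(n,c['vfov'],c['cx'],c['cy'],c['rvec'],c['tvec'])
    for t in("key","holder","filter_box","box_screw_seat","drum_screw"):
        print(t,[(np.round(d['uv']).tolist(),round(d['p'],2)) for d in finder.find_in(n,t)])
E
```

```text
pics
{'clock': 0.0, 'joints': array([-1.39658400e+00,  3.00475048e-01,  1.52159486e+00, -4.09387382e-05,
        1.32069506e+00, -6.65695566e-02]), 'qd': array([ 0.0015373 , -0.00094205, -0.00114107,  0.00051909, -0.00077137,
        0.00175158]), 'effort': array([ 1.67595554e-04, -5.31812382e+01, -3.52732265e+01,  7.07774330e-02,
        2.44353869e-02, -1.44768687e-04]), 'eef_pos': array([ 131.13400021, -533.97939308,  302.07827054]), 'eef_rot': array([-3.14042030e+00, -3.84177126e-05,  2.40792019e-01]), 'wrist_force': array([ 0.18855898,  0.95930359, -0.12098149]), 'moment': array([-0.00167043,  0.01288838,  0.01201617]), 'finger_gap': 93.95301991079342}
scene 48.82211454040153 315.71203767103856 233.76098070467134 [ 1.82932666  1.82178251 -0.64181686] [-187.8362166  -296.78098068 1753.65123852]
key [([131.0, 254.0], 0.86), ([255.0, 256.0], 0.32)]
holder [([143.0, 271.0], 0.61)]
filter_box [([356.0, 274.0], 0.96), ([190.0, 207.0], 0.76), ([366.0, 209.0], 0.73), ([485.0, 218.0], 0.58)]
box_screw_seat [([189.0, 200.0], 0.72), ([370.0, 202.0], 0.66), ([360.0, 268.0], 0.63), ([489.0, 212.0], 0.62)]
drum_screw [([254.0, 256.0], 0.63)]
top 45.140263776261776 317.52525607298617 245.15180613041744 [ 2.14851159 -2.14945151  0.16676954] [ 193.02734669  468.93044287 1461.50045525]
key [([506.0, 227.0], 0.84)]
holder [([494.0, 240.0], 0.8)]
filter_box [([130.0, 289.0], 0.93), ([276.0, 216.0], 0.91), ([259.0, 308.0], 0.85), ([459.0, 301.0], 0.67)]
box_screw_seat [([258.0, 306.0], 0.96), ([279.0, 216.0], 0.87), ([129.0, 289.0], 0.87), ([462.0, 303.0], 0.75), ([383.0, 228.0], 0.66)]
drum_screw [([386.0, 227.0], 0.54)]
```

View pics/top0.png

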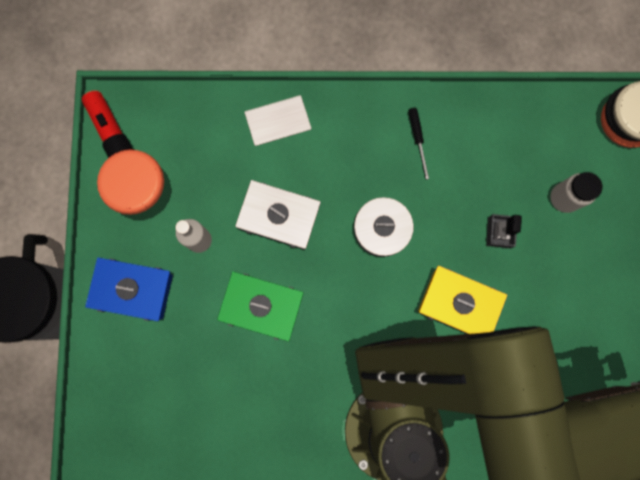

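View pics/scene0.png

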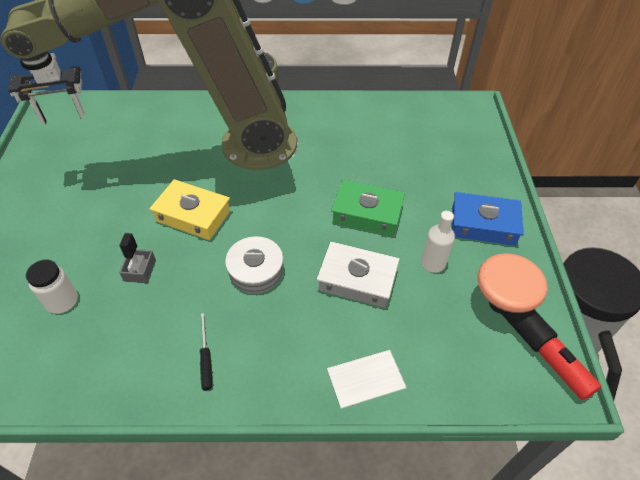

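Candidates for the box (top picture): white/grey (278,214), blue (127,289), green (260,306), yellow (463,302), and the round drum (384,227), which is not to be touched. I choose (278,214), the only grey one with an aluminium lid. The key stands in the holder at about (503,230). Next I measure both from depth.

```bash
cat > h.py <<'E'
import cv2,numpy as np,pickle
def cloud(c,fish=False):
    h,w=c['depth'].shape; f=h/2/np.tan(np.radians(c['vfov'])/2)
    u,v=np.meshgrid(np.arange(w),np.arange(h)); x=(u-c['cx'])/f; y=(v-c['cy'])/f
    if fish:
        r=np.hypot(x,y)+1e-9; k=np.tan(np.minimum(r,1.5))/r; x,y=x*k,y*k
    P=np.stack([x,y,np.ones_like(x)],-1)*c['depth'][...,None]
    R=cv2.Rodrigues(np.array(c['rvec'],float))[0]
    W=(P-np.array(c['tvec']).ravel())@R
    W[c['depth']<=0]=np.nan
    return W
def proj(c,p,fish=False):
    f=c['depth'].shape[0]/2/np.tan(np.radians(c['vfov'])/2)
    R=cv2.Rodrigues(np.array(c['rvec'],float))[0]; q=R@np.array(p,float)+np.array(c['tvec']).ravel()
    x,y=q[:2]/q[2]
    if fish: r=np.hypot(x,y)+1e-9; k=np.arctan(r)/r; x,y=x*k,y*k
    return c['cx']+f*x,c['cy']+f*y
def rect(p):
    (c,s,a)=cv2.minAreaRect(p.astype(np.float32)); return np.round(c,1),np.round(s,1),round(a,1)
E
python3 - <<'E'
from h import *
for n,boxes in(("top",{'box':(225,170,330,260),'hold':(478,205,530,258),'drum':(345,190,420,265)}),("scene",{'box':(310,238,405,308),'hold':(110,228,160,287),'drum':(220,232,290,295)})):
    c=pickle.load(open(n+'.pkl','rb')); W=cloud(c)
    for k,(a,b,d,e) in boxes.items():
        Q=W[b:e,a:d].reshape(-1,3); Q=Q[np.isfinite(Q[:,0])]
        for lo,hi in((30,50),(52,64),(64,72),(76,95),(110,140)):
            q=Q[(Q[:,2]>lo)&(Q[:,2]<hi)]
            if len(q)>8: print(n,k,lo,hi,len(q),rect(q[:,:2]),q.mean(0).round(1))
E
```

```text
top box 30 50 43 (array([545.8, 294.1]), array([183.9, 136.7]), 72.6) [510.8 298.2  42.6]
top box 52 64 3077 (array([546.9, 295.1]), array([189.3, 131.7]), 71.7) [544.7 294.9  59.1]
top box 64 72 440 (array([544.5, 294.8]), array([185.5, 124.5]), 72.7) [547.9 295.7  66.2]
top box 76 95 47 (array([546.3, 295.1]), array([45.1,  6.7]), 56.0) [545.4 294.4  82. ]
top hold 30 50 341 (array([ 507.6, -290.1]), array([68.2, 80.8]), 82.8) [ 503.7 -282.5   37.9]
top hold 76 95 34 (array([ 504.1, -283.3]), array([43.8, 16.9]), 19.9) [ 502.6 -283.5   89.3]
top hold 110 140 212 (array([ 507.9, -290.7]), array([22.5, 44.5]), 83.4) [ 507.  -288.6  130.1]
top drum 30 50 18 (array([511.9,  39.5]), array([102.7, 136.6]), 84.2) [476.6  57.2  39.2]
top drum 52 64 2197 (array([514.3,  24.1]), array([147.1, 149.6]), 87.6) [513.8  24.1  59.2]
top drum 64 72 352 (array([510.5,  24.9]), array([133.7, 143.7]), 17.0) [510.   26.   66.3]
top drum 76 95 45 (array([513. ,  24.1]), array([ 6. , 43.2]), 0.3) [513.5  22.9  82.8]
scene box 30 50 280 (array([606.3, 275.3]), array([176.6,  14.6]), 72.4) [604.5 276.9  39
[... 437 characters left out ...]
14.3]), 11.1) [ 512.5 -290.8   57.9]
scene hold 64 72 9 (array([ 511.5, -290.6]), array([ 4.1, 12.8]), 50.5) [ 510.5 -289.7   67. ]
scene hold 76 95 38 (array([ 510.7, -286. ]), array([17.6, 47.1]), 62.1) [ 517.1 -288.    89.5]
scene hold 110 140 213 (array([ 510.3, -292.1]), array([24.5, 46.9]), 81.1) [ 514.  -289.9  129.6]
scene drum 30 50 201 (array([560.6,  30.3]), array([ 52.7, 137.1]), 10.0) [572.6  31.5  39.7]
scene drum 52 64 1504 (array([516. ,  21.7]), array([148.8, 150.2]), 69.5) [519.2  23.5  61. ]
scene drum 64 72 525 (array([517.6,  21.2]), array([146.5, 139.7]), 41.3) [519.6  20.7  66.4]
scene drum 76 95 71 (array([515.1,  22.1]), array([46.5, 10.7]), 89.4) [515.4  22.2  83. ]
```

>>> drive_tool --rows '[{"offset":[35.4,-12.1,0],"spin":0,"jaw":94},{"offset":[35.4,-12.1,0],"spin":0,"jaw":94},{"offset":[35.4,-12.1,0],"spin":0,"jaw":94},{"offset":[35.4,-12.1,0],"spin":0,"jaw":94},{"offset":[35.4,-12.1,0],"spin":0,"jaw":94},{"offset":[35.4,-12.1,0],"spin":0,"jaw":94},{"offset":[35.4,-12.1,0],"spin":0,"jaw":94},{"offset":[35.4,-12.1,0],"spin":0,"jaw":94},{"offset":[35.4,-12.1,0],"spin":0,"jaw":94},{"offset":[35.4,-12.1,0],"spin":0,"jaw":94},{"offset":[35.4,-12.1,0],"spin":0,"jaw":94},{"offset":[35.4,-12.1,0],"spin":0,"jaw":94}]'

```text
clock: 1.8
eef_pos: [510.3, -290.8, 302.7]
eef_rot: [3.141, -0.0, 0.241]
wrist_force: [0.3, -1.0, 0.0]
finger_gap: 94.0
```

>>> drive_tool --rows '[{"offset":[0,0,0],"spin":-8.4,"jaw":94},{"offset":[0,0,0],"spin":-8.4,"jaw":94},{"offset":[0,0,0],"spin":-8.4,"jaw":94},{"offset":[0,0,0],"spin":-8.4,"jaw":94},{"offset":[0,0,0],"spin":-8.4,"jaw":94},{"offset":[0,0,0],"spin":-8.4,"jaw":94},{"offset":[0,0,0],"spin":-8.4,"jaw":94},{"offset":[0,0,0],"spin":-8.4,"jaw":94},{"offset":[0,0,0],"spin":-8.4,"jaw":94},{"offset":[0,0,0],"spin":-8.4,"jaw":94},{"offset":[0,0,0],"spin":-8.4,"jaw":94},{"offset":[0,0,0],"spin":-8.4,"jaw":94},{"offset":[0,0,0],"spin":-8.4,"jaw":94},{"offset":[0,0,0],"spin":-8.4,"jaw":94},{"offset":[0,0,0],"spin":-8.4,"jaw":94},{"offset":[0,0,0],"spin":-8.4,"jaw":94},{"offset":[0,0,0],"spin":-8.4,"jaw":94},{"offset":[0,0,0],"spin":-8.4,"jaw":94},{"offset":[0,0,0],"spin":-8.2,"jaw":94},{"offset":[0,0,0],"spin":0,"jaw":94}]'

```text
clock: 3.8
eef_pos: [509.1, -291.8, 302.6]
eef_rot: [3.142, -0.0, 3.025]
wrist_force: [0.6, -0.6, 0.5]
finger_gap: 94.1
```

Run:
```python
from cell import manip, eyes, finder
from h import *
c=eyes.camera("wrist"); pickle.dump(c,open('w1.pkl','wb')); cv2.imwrite('pics/w1.png',c['color'])
s=manip.read_state(); print(s['clock'],s['eef_pos'],np.degrees(s['eef_rot']),s['joints'])
R=cv2.Rodrigues(np.array(c['rvec'],float))[0]; print('cam',-R.T@np.array(c['tvec']).ravel(),c['vfov'])
for p in((509,-291,135),(508,-291,40)): print(proj(c,p,True))
W=cloud(c,True)
for lo,hi in((36,44),(110,140)):
    m=(W[...,2]>lo)&(W[...,2]<hi)&(np.hypot(W[...,0]-508,W[...,1]+291)<70); q=W[m]
    if len(q)>8: print(lo,len(q),rect(q[:,:2]),q.mean(0))
```

```text
3.85 [ 509.06791585 -291.82587443  302.60940446] [ 1.79999145e+02 -3.36104629e-03  1.73019870e+02] [-5.82932997e-01  3.82267494e-01  1.41125423e+00 -1.30555383e-05
  1.34813010e+00 -2.03190019e+00]
cam [ 435.12533473 -281.49992162  385.10926199] 65.70646984690485
(np.float64(320.340953683721), np.float64(239.57747974589975))
(np.float64(320.5570319237499), np.float64(209.98627935164967))
36 1714 (array([ 508.5, -291.2]), array([66.2, 80.7]), 84.6) [ 500.26650386 -289.73719905   39.78168005]
110 1899 (array([ 508.6, -291.6]), array([21.3, 43.4]), 83.1) [ 506.35338908 -291.29008782  133.72699157]
```

View pics/w1.png

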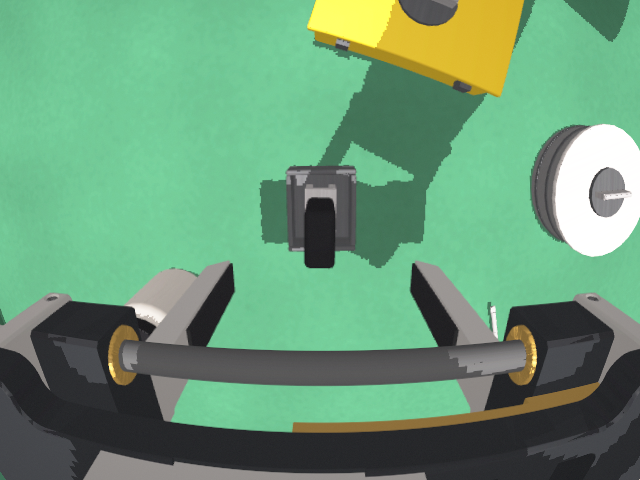

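The picture shows the key (320,230) standing centred in its holder (320,208), in line with the jaws; the jar is well clear. Descend and grip.

>>> drive_tool --rows '[{"offset":[0,0,19],"spin":0,"jaw":94},{"offset":[0,0,19],"spin":0,"jaw":94},{"offset":[0,0,19],"spin":0,"jaw":94},{"offset":[0,0,19],"spin":0,"jaw":94},{"offset":[0,0,19],"spin":0,"jaw":94},{"offset":[0,0,19.6],"spin":0,"jaw":94},{"offset":[0,0,0],"spin":0,"jaw":40},{"offset":[0,0,0],"spin":0,"jaw":15},{"offset":[0,0,0],"spin":0,"jaw":10},{"offset":[0,0,0],"spin":0,"jaw":10},{"offset":[0,0,0],"spin":0,"jaw":10},{"offset":[0,0,0],"spin":0,"jaw":10},{"offset":[0,0,0],"spin":0,"jaw":10},{"offset":[0,0,0],"spin":0,"jaw":10}]' --force 45

```text
clock: 5.25
eef_pos: [509.1, -291.8, 188.1]
eef_rot: [-3.142, 0.0, 3.023]
wrist_force: [0.3, 0.6, -0.4]
finger_gap: 33.2
```

>>> drive_tool --rows '[{"offset":[0,0,0],"spin":0,"jaw":10},{"offset":[0,0,0],"spin":0,"jaw":10},{"offset":[0,0,0],"spin":0,"jaw":10},{"offset":[0,0,0],"spin":0,"jaw":10}]'

```text
clock: 5.65
eef_pos: [509.0, -291.8, 187.9]
eef_rot: [3.141, -0.0, 3.023]
wrist_force: [0.3, 0.2, -1.8]
finger_gap: 21.9
```

>>> drive_tool --rows '[{"offset":[0,0,-10],"spin":0,"jaw":10},{"offset":[0,0,-20],"spin":0,"jaw":10},{"offset":[0,0,-30],"spin":0,"jaw":10},{"offset":[0,0,-30],"spin":0,"jaw":10},{"offset":[0,0,-30],"spin":0,"jaw":10},{"offset":[1,20,0],"spin":0,"jaw":10},{"offset":[2,40,0],"spin":0,"jaw":10},{"offset":[2,40,0],"spin":0,"jaw":10},{"offset":[2,40,0],"spin":0,"jaw":10},{"offset":[2,40,0],"spin":0,"jaw":10},{"offset":[2,40,0],"spin":0,"jaw":10},{"offset":[2,40,0],"spin":0,"jaw":10},{"offset":[2,40,0],"spin":0,"jaw":10},{"offset":[2,40,0],"spin":0,"jaw":10},{"offset":[2,40,0],"spin":0,"jaw":10},{"offset":[2,40,0],"spin":0,"jaw":10},{"offset":[2,40,0],"spin":0,"jaw":10},{"offset":[2,36,0],"spin":0,"jaw":10},{"offset":[1,20,0],"spin":0,"jaw":10},{"offset":[0,0,0],"spin":0,"jaw":10}]'

```text
clock: 7.65
eef_pos: [544.0, 225.8, 308.4]
eef_rot: [3.141, -0.0, 3.026]
wrist_force: [0.9, -0.6, -2.7]
finger_gap: 21.9
```

```bash
cat > look.py <<'E'
from cell import manip, eyes, finder
from h import *
import sys
n=sys.argv[1]
c=eyes.camera("wrist"); pickle.dump(c,open(n+'.pkl','wb')); cv2.imwrite('pics/%s.png'%n,c['color'])
s=manip.read_state(); print(s['clock'],s['eef_pos'],np.degrees(s['eef_rot']),s['joints'],s['finger_gap'])
W=cloud(c,True)
for lo,hi in((56,63),(64,69),(73,90)):
    rad=140 if lo==56 else 31
    m=(W[...,2]>lo)&(W[...,2]<hi)&(np.hypot(W[...,0]-547.5,W[...,1]-294)<rad); q=W[m]
    if len(q)>8: 
        e=np.cov((q[:,:2]-q[:,:2].mean(0)).T); w,v=np.linalg.eigh(e)
        print(lo,len(q),rect(q[:,:2]),q.mean(0).round(1),'pca',np.degrees(np.arctan2(v[1,1],v[0,1])).round(1))
E
python3 look.py w2
```

```text
7.7 [544.14366721 224.3745995  308.3542143 ] [-1.79995095e+02  1.43772717e-03  1.73299966e+02] [ 3.28905789e-01  3.82225026e-01  1.39790023e+00 -9.00307167e-05
  1.36148168e+00 -1.12493418e+00] 21.914764599974028
56 20292 (array([547.3, 295.7]), array([189.1, 128.6]), 72.4) [540.1 298.7  60.4] pca 62.6
64 2360 (array([546.6, 295.5]), array([54.3, 55.1]), 87.1) [546.  294.8  66.5] pca 148.4
73 405 (array([547.1, 295.7]), array([46.5,  6.7]), 56.2) [545.9 294.4  82.9] pca 56.4
```

View pics/w2.png

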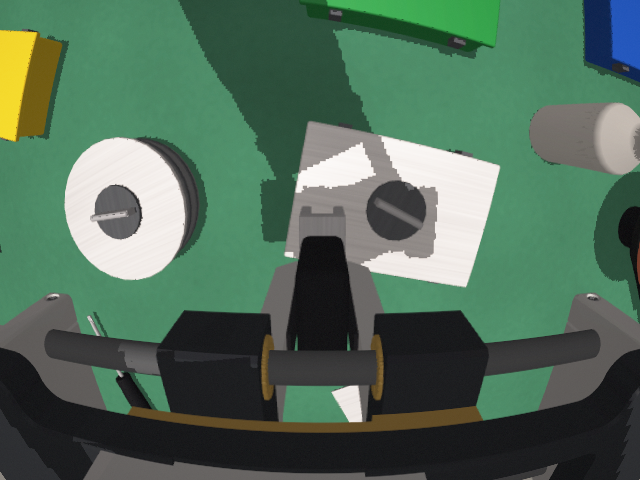

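The picture shows the grey box with the screw at (396,210), its bar readable; drum at left (118,212); key upright in the jaws (322,225). Both the top camera and this one agree: screw (547, 295.6), bar at 56.3°.

>>> drive_tool --rows '[{"offset":[1.8,23.7,0],"spin":0,"jaw":10},{"offset":[1.8,23.7,0],"spin":0,"jaw":10},{"offset":[1.8,23.6,0],"spin":0,"jaw":10},{"offset":[0,0,0],"spin":-7,"jaw":10},{"offset":[0,0,0],"spin":-8,"jaw":10},{"offset":[0,0,0],"spin":-8,"jaw":10},{"offset":[0,0,0],"spin":-8,"jaw":10},{"offset":[0,0,0],"spin":-8,"jaw":10},{"offset":[0,0,0],"spin":-8,"jaw":10},{"offset":[0,0,0],"spin":-8,"jaw":10},{"offset":[0,0,0],"spin":-8,"jaw":10},{"offset":[0,0,0],"spin":0,"jaw":10},{"offset":[0,0,0],"spin":0,"jaw":10}]'

```text
clock: 9.0
eef_pos: [547.6, 293.9, 308.4]
eef_rot: [-3.141, 0.0, -2.166]
wrist_force: [-0.4, -0.1, -2.6]
finger_gap: 21.7
```

```bash
python3 look.py w3
python3 - <<'E'
from h import *
c=pickle.load(open('w3.pkl','rb')); W=cloud(c,True)
q=W[(W[...,2]>110)&(W[...,2]<165)&(np.hypot(W[...,0]-547,W[...,1]-295)<35)]
print(len(q),rect(q[:,:2]),q.mean(0), np.percentile(q[:,2],[1,50,99]))
cv2.imwrite('pics/w3c.png',cv2.resize(c['color'][120:360,200:440],None,fx=2,fy=2))
E
```

```text
9.05 [547.56991046 294.14941215 308.32903659] [-1.79990699e+02  6.29492330e-03 -1.24070510e+02] [ 4.34061943e-01  4.57621034e-01  1.29232871e+00 -8.37198865e-05
  1.39146504e+00 -2.11287319e+00] 21.565454341315142
56 18616 (array([547.1, 295.2]), array([188.3, 128.8]), 72.6) [533.5 273.4  60.4] pca 99.5
64 1270 (array([544. , 290.5]), array([43.9, 54.9]), 55.7) [541.1 286.2  66.4] pca 146.8
73 154 (array([538.8, 283.2]), array([17.2,  5.2]), 55.9) [538.4 282.7  83.2] pca 56.0
1309 (array([542.2, 288.3]), array([25.3, 30.3]), 56.0) [538.78728966 282.95255932 156.8036507 ] [129.28646688 159.68498139 161.42296141]
```

View pics/w3c.png

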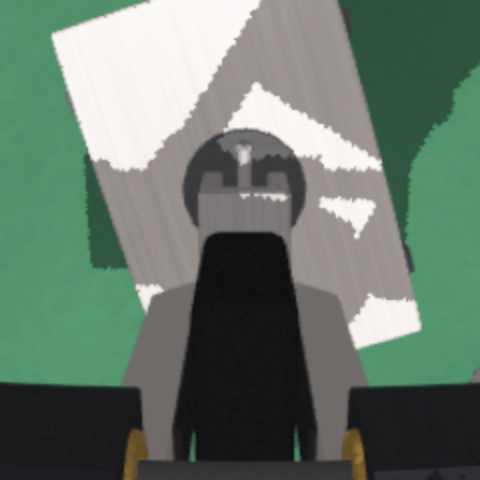

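The crop shows the bar (245,155) centred within the fork gap. Nudge and lower.

>>> drive_tool --rows '[{"offset":[-0.8,1.1,10],"spin":0,"jaw":10},{"offset":[0,0,13],"spin":0,"jaw":10},{"offset":[0,0,10],"spin":0,"jaw":10},{"offset":[0,0,7],"spin":0,"jaw":10},{"offset":[0,0,5],"spin":0,"jaw":10},{"offset":[0,0,5],"spin":0,"jaw":10},{"offset":[0,0,4],"spin":0,"jaw":10},{"offset":[0,0,2.5],"spin":0,"jaw":10},{"offset":[0,0,1],"spin":0,"jaw":10},{"offset":[0,0,0],"spin":0,"jaw":10}]'

```text
clock: 10.05
eef_pos: [547.0, 296.1, 250.6]
eef_rot: [-3.142, 0.0, -2.161]
wrist_force: [0.5, -0.3, -1.7]
finger_gap: 21.9
```

>>> drive_tool --rows '[{"offset":[0,0,0],"spin":6,"jaw":10},{"offset":[0,0,0],"spin":6,"jaw":10},{"offset":[0,0,0],"spin":6,"jaw":10},{"offset":[0,0,0],"spin":6,"jaw":10},{"offset":[0,0,0],"spin":6,"jaw":10},{"offset":[0,0,0],"spin":6,"jaw":10},{"offset":[0,0,0],"spin":6,"jaw":10},{"offset":[0,0,0],"spin":6,"jaw":10},{"offset":[0,0,0],"spin":6,"jaw":10},{"offset":[0,0,0],"spin":6,"jaw":10},{"offset":[0,0,0],"spin":6,"jaw":10},{"offset":[0,0,0],"spin":6,"jaw":10},{"offset":[0,0,0],"spin":6,"jaw":10},{"offset":[0,0,0],"spin":6,"jaw":10},{"offset":[0,0,0],"spin":0,"jaw":10}]'

```text
clock: 11.55
eef_pos: [547.2, 295.6, 250.8]
eef_rot: [-3.141, 0.001, 2.654]
wrist_force: [0.9, -4.0, -1.7]
finger_gap: 21.9
```

```bash
python3 -c "
from cell import manip;import numpy as np
s=manip.read_state();print(s['eef_pos'],np.degrees(s['eef_rot'][2]),s['moment'],s['wrist_force'],s['joints'])"
```

```text
[547.20119321 295.60586381 250.7970231 ] 152.0864837243143 [-0.8745111  -0.37668975  0.05860763] [ 0.85548862 -4.01359017 -1.66953707] [ 4.36675495e-01  5.02616489e-01  1.36189711e+00 -9.66227131e-04
  1.27688557e+00 -6.46658070e-01]
```

>>> drive_tool --rows '[{"offset":[0,0,0],"spin":3,"jaw":10},{"offset":[0,0,0],"spin":3,"jaw":10},{"offset":[0,0,0],"spin":2,"jaw":10},{"offset":[0,0,0],"spin":1,"jaw":10},{"offset":[0,0,0],"spin":0,"jaw":10}]'

```text
clock: 12.05
eef_pos: [546.9, 295.2, 250.6]
eef_rot: [-3.139, 0.001, 2.502]
wrist_force: [-0.4, -7.5, 0.1]
finger_gap: 21.5
```

```bash
cat > st.py <<'E'
from cell import manip;import numpy as np
s=manip.read_state();print(s['eef_pos'],np.degrees(s['eef_rot']),s['moment'],s['wrist_force'],s['effort'][5])
E
python3 st.py
```

```text
[546.91780618 295.19544254 250.58170691] [-1.79865192e+02  4.24361450e-02  1.43369477e+02] [-2.1580522   0.23656704  0.32397125] [-0.43999458 -7.45673837  0.09773103] 0.6377981789410114
```

>>> drive_tool --rows '[{"offset":[0,0,0],"spin":2,"jaw":10},{"offset":[0,0,0],"spin":0,"jaw":10},{"offset":[0,0,0],"spin":0,"jaw":10}]'

```text
clock: 12.35
eef_pos: [546.9, 295.3, 250.6]
eef_rot: [-3.139, 0.001, 2.469]
wrist_force: [-0.8, -8.1, -0.6]
finger_gap: 21.9
```

```bash
python3 st.py
```

```text
[546.88654119 295.31791767 250.57321932] [-1.79870307e+02  5.68440392e-02  1.41458509e+02] [-2.12317863  0.11549743  0.94164939] [-0.80768485 -8.05296636 -0.5528685 ] 1.0285767540335655
```

Moment about z rose to 0.94 N m: hard stop. Back off to mid-play and lift.

>>> drive_tool --rows '[{"offset":[0,0,0],"spin":-5,"jaw":10},{"offset":[0,0,0],"spin":-5,"jaw":10},{"offset":[0,0,0],"spin":-4,"jaw":10},{"offset":[0,0,0],"spin":0,"jaw":10},{"offset":[0,0,-5],"spin":0,"jaw":10},{"offset":[0,0,-8],"spin":0,"jaw":10},{"offset":[0,0,-10],"spin":0,"jaw":10},{"offset":[0,0,-15],"spin":0,"jaw":10},{"offset":[0,0,-20],"spin":0,"jaw":10},{"offset":[-10,-20,0],"spin":0,"jaw":10},{"offset":[-20,-40,0],"spin":0,"jaw":10},{"offset":[-20,-40,0],"spin":0,"jaw":10},{"offset":[0,0,0],"spin":0,"jaw":10},{"offset":[0,0,0],"spin":0,"jaw":10}]'

```text
clock: 13.75
eef_pos: [550.6, 183.8, 309.9]
eef_rot: [3.14, 0.001, 2.707]
wrist_force: [0.3, 0.4, -1.1]
finger_gap: 22.0
```

```bash
python3 look.py w4; python3 st.py
python3 - <<'E'
from h import *
c=pickle.load(open('w4.pkl','rb')); W=cloud(c,True)
from cell import manip
s=manip.read_state(); t=s['eef_pos']
q=W[(W[...,2]>100)&(W[...,2]<165)&(np.hypot(W[...,0]-t[0],W[...,1]-t[1])<40)]
print(len(q),rect(q[:,:2]))
E
```

```text
13.8 [550.50719444 184.62180249 309.61194633] [1.79940918e+02 4.75392252e-02 1.55173891e+02] [ 2.60425336e-01  3.62852892e-01  1.42131339e+00  2.68478720e-04
  1.35612910e+00 -8.77131102e-01] 21.936893018222204
56 22444 (array([547.2, 295.5]), array([188.7, 128.6]), 72.5) [543.  291.1  60.5] pca 69.9
64 2223 (array([547. , 295.3]), array([55.4, 55.2]), 26.2) [546.  294.2  66.5] pca 69.0
73 490 (array([547.1, 295.5]), array([ 7.3, 46.2]), 67.5) [546.5 294.5  81.9] pca 157.6
[550.50719444 184.62180249 309.61194633] [1.79940918e+02 4.75392252e-02 1.55173891e+02] [ 0.03581858 -0.1289555   0.01175634] [-0.48649823 -0.29226361 -1.79018575] -0.057091807248070836
1307 (array([542.3, 189.7]), array([30.4, 25. ]), 65.4)
```

View pics/w4.png

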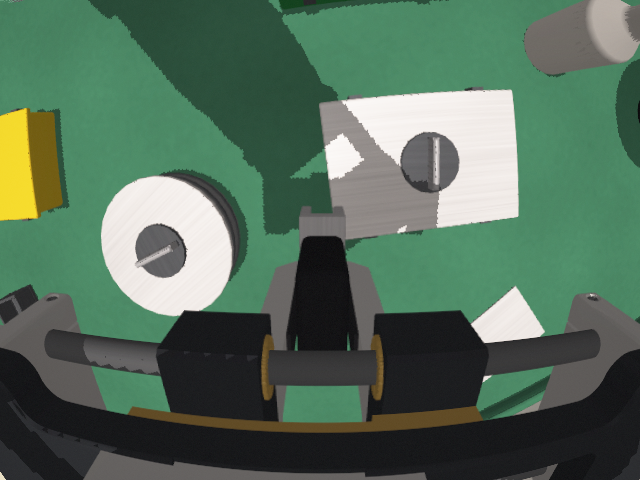

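The picture shows the bar across the lid (435,162), 157.5° versus lid long side 72.5° → 95° = 1.66 rad, locked; drum bar is as before; the key sits straight in the jaws. Return it.

>>> drive_tool --rows '[{"offset":[0,0,0],"spin":-6,"jaw":10},{"offset":[0,0,0],"spin":-6,"jaw":10},{"offset":[0,0,0],"spin":-5.9,"jaw":10},{"offset":[-0.6,-18,0],"spin":0,"jaw":10},{"offset":[-1.3,-40,0],"spin":0,"jaw":10},{"offset":[-1.3,-40,0],"spin":0,"jaw":10},{"offset":[-1.3,-40,0],"spin":0,"jaw":10},{"offset":[-1.3,-40,0],"spin":0,"jaw":10},{"offset":[-1.3,-40,0],"spin":0,"jaw":10},{"offset":[-1.3,-40,0],"spin":0,"jaw":10},{"offset":[-1.3,-40,0],"spin":0,"jaw":10},{"offset":[-1.3,-40,0],"spin":0,"jaw":10},{"offset":[-1.3,-40,0],"spin":0,"jaw":10},{"offset":[-1.3,-40,0],"spin":0,"jaw":10},{"offset":[-1.3,-40,0],"spin":0,"jaw":10},{"offset":[-0.8,-20,0],"spin":0,"jaw":10},{"offset":[0,0,0],"spin":0,"jaw":10},{"offset":[0,0,0],"spin":0,"jaw":10},{"offset":[0,0,0],"spin":0,"jaw":10}]'

```text
clock: 15.7
eef_pos: [508.7, -291.1, 308.7]
eef_rot: [3.141, 0.0, 3.021]
wrist_force: [0.1, -0.7, -1.9]
finger_gap: 21.9
```

```bash
python3 st.py
```

```text
[ 508.73633461 -291.1069919   308.71354437] [1.79993072e+02 4.37706469e-03 1.73113880e+02] [ 0.01696994 -0.17595087 -0.05577071] [ 0.09752836 -0.70372216 -1.87595601] 0.023383969673886895
```

>>> drive_tool --rows '[{"offset":[0,0,15],"spin":0,"jaw":10},{"offset":[0,0,25],"spin":0,"jaw":10},{"offset":[0,0,20],"spin":0,"jaw":10},{"offset":[0,0,15],"spin":0,"jaw":10},{"offset":[0,0,10],"spin":0,"jaw":10},{"offset":[0,0,10],"spin":0,"jaw":10},{"offset":[0,0,10],"spin":0,"jaw":10},{"offset":[0,0,7],"spin":0,"jaw":10},{"offset":[0,0,4],"spin":0,"jaw":10},{"offset":[0,0,2.5],"spin":0,"jaw":10},{"offset":[0,0,1],"spin":0,"jaw":10},{"offset":[0,0,0.7],"spin":0,"jaw":10},{"offset":[0,0,0],"spin":0,"jaw":10},{"offset":[0,0,0],"spin":0,"jaw":10}]'

```text
clock: 17.1
eef_pos: [508.6, -292.1, 188.6]
eef_rot: [-3.141, 0.0, 3.021]
wrist_force: [-0.3, 0.7, -1.3]
finger_gap: 21.7
```

```bash
python3 st.py
```

```text
[ 508.59499794 -292.14030983  188.58305191] [-1.79991692e+02  1.85122307e-02  1.73095752e+02] [-0.02027389 -0.11972742 -0.01312622] [-0.33326614  0.71559472 -1.29626507] 0.00025297495085396804
```

>>> drive_tool --rows '[{"offset":[0,0,0.6],"spin":0,"jaw":10},{"offset":[0,0,0],"spin":0,"jaw":24},{"offset":[0,0,0],"spin":0,"jaw":28},{"offset":[0,0,0],"spin":0,"jaw":35},{"offset":[0,0,0],"spin":0,"jaw":60},{"offset":[0,0,0],"spin":0,"jaw":90},{"offset":[0,0,0],"spin":0,"jaw":90},{"offset":[0,0,0],"spin":0,"jaw":90},{"offset":[0,0,0],"spin":0,"jaw":90},{"offset":[0,0,0],"spin":0,"jaw":90},{"offset":[0,0,0],"spin":0,"jaw":90},{"offset":[0,0,0],"spin":0,"jaw":90}]'

```text
clock: 18.3
eef_pos: [508.5, -292.1, 187.8]
eef_rot: [3.142, 0.0, 3.021]
wrist_force: [-1.1, -0.7, -0.7]
finger_gap: 89.8
```

>>> drive_tool --rows '[{"offset":[0,0,-10],"spin":0,"jaw":90},{"offset":[0,0,-25],"spin":0,"jaw":90},{"offset":[0,0,-30],"spin":0,"jaw":90},{"offset":[0,0,-30],"spin":0,"jaw":90},{"offset":[0,0,-25],"spin":0,"jaw":90},{"offset":[0,0,0],"spin":0,"jaw":90},{"offset":[0,0,0],"spin":0,"jaw":90}]'

```text
clock: 19.0
eef_pos: [508.5, -292.1, 308.2]
eef_rot: [-3.141, 0.001, 3.021]
wrist_force: [-0.1, -0.1, 0.2]
finger_gap: 90.0
```

Run:
```python
from cell import manip, eyes
from h import *
c=eyes.camera("wrist"); cv2.imwrite('pics/w5.png',c['color']); W=cloud(c,True)
for lo,hi in((36,44),(110,145)):
    q=W[(W[...,2]>lo)&(W[...,2]<hi)&(np.hypot(W[...,0]-508,W[...,1]+291)<70)]; print(lo,len(q),rect(q[:,:2]),q[:,2].max())
c=eyes.camera("scene"); cv2.imwrite('pics/s5.png',c['color'][150:380,60:560]); W=cloud(c)
for n,a,b in(('box',547,295),('drum',515,22)):
    q=W[(W[...,2]>76)&(W[...,2]<95)&(np.hypot(W[...,0]-a,W[...,1]-b)<35)]; print(n,rect(q[:,:2]))
s=manip.read_state(); print(s['clock'],s['eef_pos'])
```

```text
36 1618 (array([ 509. , -290.9]), array([66.1, 80.9]), 84.0) 42.77830086831289
110 1916 (array([ 508.6, -290.2]), array([22.2, 43.9]), 83.3) 137.68246717372466
box (array([547.4, 293.4]), array([ 6.6, 47.7]), 68.1)
drum (array([515.6,  22.3]), array([46.3, 13.5]), 83.0)
19.1 [ 508.31561709 -291.96829824  306.82678717]
```

View pics/w5.png

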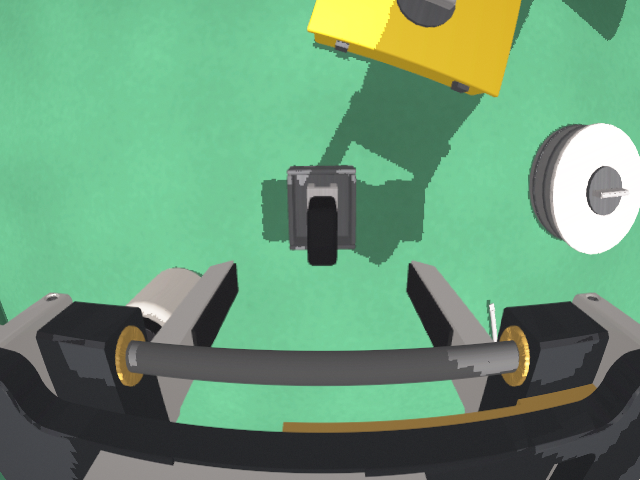

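The key stands upright in its holder (322,230), as it did at the start, and the gripper is clear of it. The drum's bar looks the same as before.

```bash
python3 -c "
from cell import manip; print(manip.sign_off())"
```

```text
the job is handed in; nothing more can be done
None
```

The filter box is locked and the key is back in its holder. I took the key out, set it over the bar on the grey box and turned the screw clockwise. At the stop the wrist moment rose to 0.94 N m. I handed the job in at about 19 s.

**Last checks:**
- **Box screw:** the wrist picture after turning put the bar at 95° (1.66 rad) from the lid's long side, which is the stop. The final scene picture agreed, within half a degree.
- **Key:** it stands upright at (508.6, −290.2), within about 1 mm of the holder's centre. Its top is at normal height and the gripper is about 120 mm above where it let go of the key.
- **Drum screw:** the robot never touched it, and the wrist pictures from the holder show the bar the same before and after. The scene camera's rough fit of its angle read 83° at the end and 89° at the start. I take that as noise, because the bar covers only about 70 pixels in that view, but I did not check it further.

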